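Clamp the job, index the welding positioner and point at the weld start

TASK

Dry-run the weld start on the positioner: first push the red handle of its toggle clamp fully home, so that the clamp holds the job, then push the turntable round until the open pipe end of the big housing on it points squarely out over the table's front edge, the edge by the robot. Then point at the top of the weld that joins this pipe to the housing: hold the fingertips straight over it, about a finger's breadth above and never touching the weld, for at least two seconds, and finish like that, still pointing. The clamp must still be home at the end, and the loose things around the work stay where they are.

Things in the scene. Friction and masses are not known exactly. Their poses are not given: they have to be found in the camera images.
- positioner: fixed foot of a welding turntable; origin on the table top, on the vertical turning axis. It carries a dark disc (396 mm across, top 27 mm above the table) with a tilted dark plate (350 x 180 mm, 50 to 126 mm up), a big arched housing (100 x 90 mm, top 195 mm up) ending in a pipe stub, two small bosses and a toggle clamp. Only the clamp's red handle (to 260 mm) stands higher than 198 mm
- positioner_disc (a joint): turntable angle (rad), growing anticlockwise seen from above; stays where it is left. Turning takes about 0.4 N m (2 to 3 N sideways at the pipe stub, 0.16 m from the axis); it is heavy (9 kg) and runs on a few degrees if pushed fast. At the start the pipe points 25 to 70 degrees too far to the robot's left: turn it anticlockwise
- positioner_clamp (a joint): angle of the toggle clamp's handle and arm (rad): 0 = home at its stop, arm down, handle nearly upright; starts open at about 0.35 to 0.62, the handle leaning outward. Stays where it is left. Closing takes about 2 N at the handle's tip; over about 3.5 N at the stop turns the turntable instead. A push on the handle towards open reopens it as easily
- clamp_pivot (a point): middle of the clamp's hinge axis, 138 mm above the table; turns with the turntable. Its y is the hinge axis; its x is level and is the direction in which the handle falls open: push the handle along -x to close. Under it stands a steel block (59 along x, 44 along y, top 91 mm above the table)
- handle_tip (a point): centre of the free end of the clamp's red handle, a round grip 19 mm thick, 67 mm long. Home, it stands 36 mm from clamp_pivot along the latter's +x and 117 mm above it; it swings on a circle of radius 122 mm about the hinge, so it rises as it closes. Push it up and inward along that circle from its outer side: a finger pushed dead level against it can jam, as it grips the handle's end by friction
- pipe_mouth (a point): centre of the round open end of the big housing's pipe stub (outer diameter 65 mm, about 35 mm long, axis 160 mm above the table, sides clear); its x axis points out of the pipe along the pipe's axis (level to within 5 degrees), z is up. Turns with the turntable
- weld_top (a point): top of the pale double weld bead that rings the root of the pipe stub, where the stub joins the arched housing; 195 mm above the table, 36 mm behind pipe_mouth and on top of the pipe; z is up. The tops of stub and housing are level with it to within 3 mm. The small bosses' welds and the welds of the other housings are not meant
- front_edge (a point): a point on the table top near its front edge, which runs straight from left to right in front of the robot; the x axis is square to the edge and points away from the robot
- task_lamp: a fixed clamp-on lamp at the right front corner of the table, in the way of a straight swing from the right: its foot stands 61 mm nearer the robot and 39 mm further right than its origin, two thin rods rise from it leaning 60 mm to the right to 0.40 m above the table, then lean back in to a flat head 0.50 to 0.57 m above the table, up to 140 mm ahead of the origin and up to 130 mm left of it
- arch_box_1: bystander: a pipe-and-arch housing on its own small steel plate, the next job, 71 x 112 x 86 mm; leave it where it is
- electrode_box: bystander: a closed blue steel box, 78 x 194 x 38 mm; leave it where it is
- tape_measure: bystander: a yellow tape measure standing on edge, 41 x 73 x 64 mm; leave it where it is
- magnet_square_1: bystander: a flat red arrow-shaped welding magnet, 65 x 90 x 16 mm; leave it where it is
- combination_square: bystander: a steel combination square lying flat, 83 x 300 x 16 mm; leave it where it is
- marker: bystander: a white paint marker with a yellow cap, lying, 136 mm long, 18 mm thick; leave it where it is
- bolt_cup: bystander: a small open tin of bolts, 68 x 80 x 51 mm; leave it where it is

How it is judged:
By the outcome, as a careful person would: the job done as asked, in the order asked, and still so for the second after the job is handed in, with the robot touching nothing.
It also fails if it takes over 72 s, if anything falls off the work surface, if the arm or the gripper's body presses on something with over 40 N, if the wrist force passes 120 N, or if a joint passes its speed limit or range.

ROBOT

A 6-joint arm with a two-finger parallel gripper is mounted at the origin on a cart in front of the work surface, level with it; the furniture and walls round the work are solid. World frame = base frame: x ahead of the robot, y to its left, z up, the work surface at z = 0. Lengths are in m, angles in rad, forces in N, time in s.
With the tool pointing down it reaches from about 0.25 to 0.8 m from the base axis. Payload 3.9 kg.
Tool frame: the origin (TCP) lies between the finger pads, 19 mm behind the fingertips; this is the grasp point; z points along the fingers, y is the line along which they close (so a half turn about z gives the same grasp; the last joint's range is limited). The gripper opens to 85 mm and grips with 20 to 120 N. Pads are 22 mm wide; open, the fingers measure 114 mm over their backs; the gripper's body (76 mm by 85 mm) begins 54 mm behind the grasp point. The pads swing forward as they close: fully open they stand 13 mm farther back than shut.
Start: joints at [-1.328, 0.26, -0.138, 1.173, 0, 1.571], TCP at [0.126, -0.51, 0.25] pointing down, gripper open.
Joint ranges: [-2.78, 2.78], [-0.83, 1.72], [-1.28, 1.37], [-1.9, 2.12], [-1.57, 1.48], [-3.14, 3.14]. Speed limits (rad/s): [2.57, 2.57, 3.14, 3.14, 3.14, 3.14].

INTERFACE

Orientations are given as a unit quaternion [x, y, z, w].
In Python, from plant import * gives the robot as it stands.
- The arm moves only by the shell command python3 -m pendant 'ROWS' [FORCE]. ROWS is JSON, a list of rows, each a list of 7 numbers: the closure, from 0 (fully open) to 1 (shut), then the shift along the tool's x, y, z in units of 25 mm (1.0 is 25 mm), then the turn, a rotation vector about the tool's x, y, z in units of 6 degrees (1.0 is 6 degrees). A call has 1 to 8 rows; each row shifts and turns the commanded pose from where the row before left it, along the tool's axes as they then stand; what a row does not reach is not made up. A row lasts 1/8 s, in which the tool goes at most 62.5 mm and 10.7 degrees, less where a joint would pass 70% of its speed; a pose out of reach is approached as far as the arm can. A call is refused whole if a number of a shift passes 1 or a number of a turn 1, either way. A call with a gripper value outside its range is refused whole. The fingers move at their own pace and stop on an object; FORCE is the grip in N (left out, the last holds). Time passes only in rows, so rows that do not move let the fingers close. It gives the time, the measured TCP pose, the force, the opening and the grip force at its end, in the units of the state.
- get_state(): the state, without advancing time (a new reading comes with each control period).
- camera(name): name is "scene" or "top" or "wrist"; returns a dict with "color" (384x512x3 uint8, blue, green, red), "vertical_fov" (degrees; the focal length in pixels is half the picture's height over the tangent of half this angle, whatever the lens; pixels are square), "cx", "cy" (the principal point, pixels), "pose" (4x4, takes a point from camera to world coordinates). Camera axes: x right, y down, z forward; pixel columns grow to the right and rows downward; lengths in m; the calibration is good to about 2 mm. The wrist camera is an equidistant fisheye: a pixel r from the principal point sees the ray r / f radians off the axis. A picture is of the moment at which its call begins. There is no depth.
- job_done(): hands the job in; it is judged then, once.
The state is a dict: "t": time; "qpos": joint angles; "dq": joint speeds; "tau": joint torques, N m; "eef_pos": TCP position; "tcp_rot": TCP orientation; "wrist_force": force on the tool from outside, world axes, zero at the start; "ft_torque": the same for the moment, N m; "grip_width": finger opening in m; "grip_force": force on a finger pad.
Only numpy, scipy, OpenCV 4.12 (cv2) and the standard library are available. Lean on these libraries where they do the work, as an engineer would, in place of code of your own. Each camera call takes 0.05 s, during which the arm holds its last target. There are 200 camera calls.

## Working session

There is one attempt and no reset: what is moved stays moved. The work goes in short steps, Python scripts to look and compute and a shell command to move; the robot and the scene stay as the last step left them, time stands still between calls to the robot, and variables do not carry over. Pictures are saved under pics/ and viewed, at most 10 in all, crops included, and the job is handed in when it is done.

```bash
mkdir -p pics; ls; python3 - <<'E'
from plant import *
import cv2,numpy as np
s=get_state();print({k:np.round(v,3).tolist() for k,v in s.items()})
for n in("scene","top"):
    c=camera(n);cv2.imwrite(f"pics/{n}0.png",c["color"]);print(n,c["vertical_fov"],c["cx"],c["cy"],np.round(c["pose"],3).tolist())
E
```

```text
pics
{'t': 0.0, 'qpos': [-1.328, 0.261, -0.139, 1.173, -0.0, 1.571], 'dq': [0.002, 0.0, -0.0, 0.001, -0.0, 0.001], 'tau': [0.0, -40.568, 25.392, 0.019, -0.0, -0.0], 'eef_pos': [0.126, -0.509, 0.249], 'tcp_rot': [0.993, 0.121, -0.0, -0.001], 'wrist_force': [0.167, -0.929, -0.04], 'ft_torque': [-0.002, 0.02, -0.045], 'grip_force': 0.0, 'grip_width': 0.085}
scene 51.91527127200503 250.87988783291394 194.62482139195924 [[0.826, -0.227, 0.517, -0.071], [-0.564, -0.317, 0.762, -0.982], [-0.009, -0.921, -0.39, 0.495], [0.0, 0.0, 0.0, 1.0]]
top 45.919399802127856 256.29112580234874 196.773630207767 [[0.024, -0.998, 0.059, 0.445], [-1.0, -0.024, -0.01, -0.074], [0.011, -0.059, -0.998, 1.635], [0.0, 0.0, 0.0, 1.0]]
```

View pics/scene0.png

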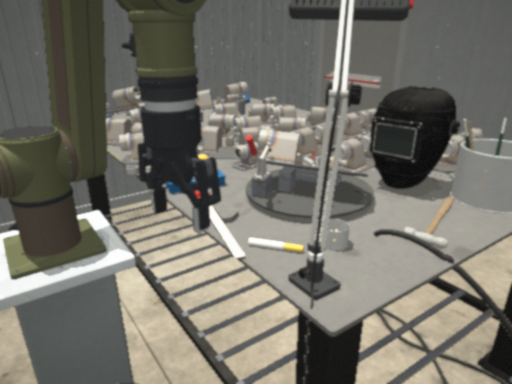

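View pics/top0.png

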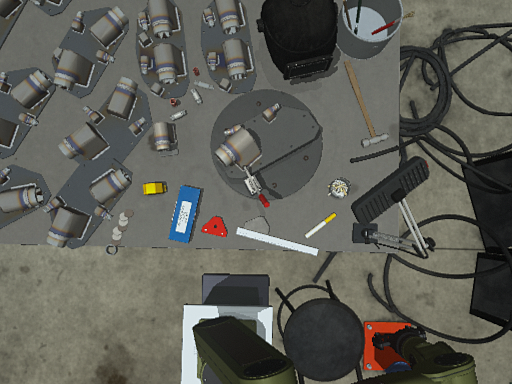

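Scene view: arm left, lamp in the foreground, red handle at about (250,145). Top view: disc around (266,145), big housing near (237,148), red handle near (265,201), lamp at (395,215). Enlarging the disc in both.

```bash
python3 - <<'E'
import cv2,numpy as np
t=cv2.imread("pics/top0.png")[80:220,190:340];s=cv2.imread("pics/scene0.png")[110:220,220:390]
t=cv2.resize(t,(640,597),interpolation=cv2.INTER_CUBIC);s=cv2.resize(s,(800,518),interpolation=cv2.INTER_CUBIC)
cv2.imwrite("pics/t1.png",t);cv2.imwrite("pics/s1.png",s)
E
```

```text
(no output)
```

View pics/t1.png

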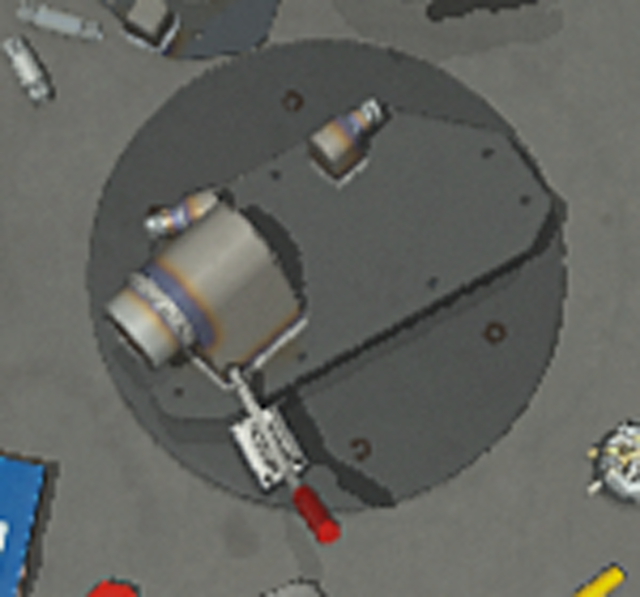

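View pics/s1.png

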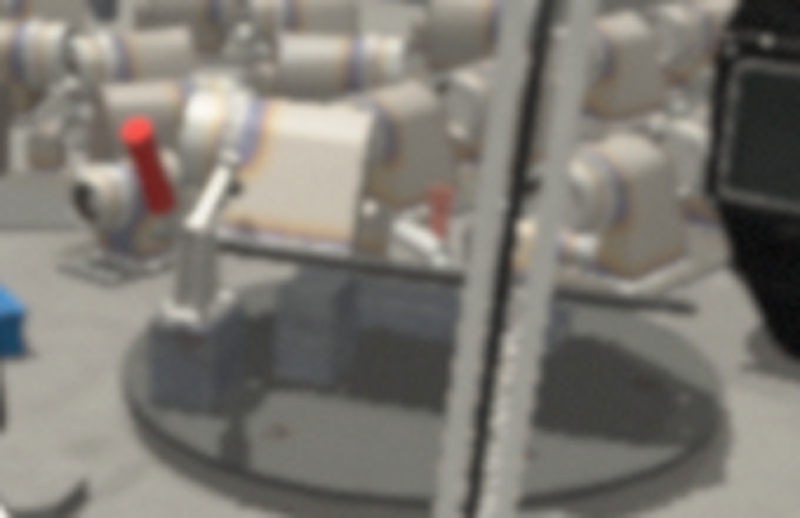

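Top crop (scale 4.27, origin (190,80)): disc centre ~(327,275), stub mouth ~(130,330), weld ring ~(175,310), clamp block (270,450), red tip (328,540). The pipe points left and slightly down. The scene crop shows the red tip at (135,130). Measuring.

```bash
cat > h.py <<'E'
from plant import *
import cv2,numpy as np
def ray(c,u,v):
    f=192/np.tan(np.radians(c["vertical_fov"]/2)); P=np.array(c["pose"])
    d=P[:3,:3]@np.array([(u-c["cx"])/f,(v-c["cy"])/f,1]); return P[:3,3],d/np.linalg.norm(d)
def pl(c,u,v,z):
    o,d=ray(c,u,v); return o+d*(z-o[2])/d[2]
def tri(r1,r2):
    (a,d),(b,e)=r1,r2
    s=np.linalg.lstsq(np.c_[d,-e],b-a,rcond=None)[0]
    p,q=a+d*s[0],b+e*s[1]; return (p+q)/2,np.linalg.norm(p-q)
def proj(c,p):
    P=np.array(c["pose"]);f=192/np.tan(np.radians(c["vertical_fov"]/2));q=P[:3,:3].T@(np.array(p)-P[:3,3])
    return c["cx"]+f*q[0]/q[2],c["cy"]+f*q[1]/q[2]
E
python3 - <<'E'
from h import *
np.set_printoptions(precision=4,suppress=True)
t=camera("top");s=camera("scene")
C=lambda u,v:(190+u/4.267-.5,80+v/4.264-.5)
# disc boundary clicks -> circle at z=.027
pts=np.array([pl(t,*C(u,v),.027)[:2] for u,v in[(88,275),(150,118),(327,40),(480,100),(568,270),(530,400),(130,420)]])
A=np.c_[2*pts,np.ones(len(pts))];x=np.linalg.lstsq(A,(pts**2).sum(1),rcond=None)[0];print("disc",x[:2],np.sqrt(x[2]+x[0]**2+x[1]**2))
# red handle
def red(c,box):
    im=c["color"].astype(int);m=(im[...,2]>110)&(im[...,1]<70)&(im[...,0]<70);y,xx=np.nonzero(m);k=(xx>box[0])&(xx<box[2])&(y>box[1])&(y<box[3]);return np.c_[xx[k],y[k]]
a=red(t,(250,185,280,212));b=red(s,(240,130,262,160))
print(len(a),a.min(0),a.max(0),len(b),b.min(0),b.max(0))
tt=(266.8,206.0);ts=(220+135/4.706-.5,110+130/4.709-.5)
print("tip",tri(ray(t,*tt),ray(s,*ts)), "low",tri(ray(t,*C(302,492)),ray(s,220+160/4.706,110+208/4.709)))
print("tip z.22",pl(t,*tt,.22))
# pipe: mouth edge ends, silhouette lines sides at z~.16; top line z=.195
for n,u,v,z in[("mouthA",105,305,.16),("mouthB",160,367,.16),("weldA",135,268,.16),("weldB",190,350,.16),("arm",235,375,.138),("blk",270,450,.091),("hs1",220,205,.12),("hs2",303,318,.12),("hs3",228,385,.12)]: print(n,pl(t,*C(u,v),z))
# edge
im=cv2.cvtColor(t["color"],cv2.COLOR_BGR2GRAY).astype(float)
for u in(20,60,90,150,180,330,345):
    g=np.diff(cv2.GaussianBlur(im,(5,5),0)[:,u]);k=235+np.argmax(abs(g[235:262]));print(u,k,pl(t,u,k,0)[:2])
for n,p in dict(lampfoot=(365,232),lamptop=(405,165)).items(): print(n,pl(t,*p,.0 if n=="lampfoot" else .53))
print(get_state()["wrist_force"])
E
```

```text
disc [ 0.7273 -0.12  ] 0.20126672085630007
55 [259 194] [269 206] 69 [248 139] [256 154]
tip (array([ 0.5018, -0.1226,  0.2251]), np.float64(0.004633155595497529)) low (array([ 0.5378, -0.1014,  0.1658]), np.float64(8.25795115062085e-05))
tip z.22 [ 0.5    -0.1215  0.22  ]
mouthA [0.6784 0.0531 0.16  ]
mouthB [0.6316 0.0096 0.16  ]
weldA [0.7077 0.0309 0.16  ]
weldB [ 0.6453 -0.013   0.16  ]
arm [ 0.6296 -0.0476  0.138 ]
blk [ 0.5756 -0.0763  0.091 ]
hs1 [ 0.7669 -0.032   0.12  ]
hs2 [ 0.6784 -0.0998  0.12  ]
hs3 [ 0.6237 -0.042   0.12  ]
20 244 [0.3516 0.7496]
60 235 [0.387 0.609]
90 237 [0.3823 0.5018]
150 248 [0.3481 0.2861]
180 241 [0.3755 0.1797]
330 250 [ 0.3558 -0.3598]
345 254 [ 0.3427 -0.414 ]
lampfoot [ 0.4233 -0.4853  0.    ]
lamptop [ 0.5971 -0.4492  0.53  ]
[-0.2595  0.4043  0.0308]
```

Pipe heading is about 133° (needs about 180°). Tip is at (0.501,-0.122,0.225), clamp open direction about 209.5°. First turn tool x to 29.5° and swing in close to the base, clear of the lamp.

```bash
python3 -m pendant '[[1,0,0,0,0,0,-1],[1,0,0,0,0,0,-1],[1,0,0,0,0,0,-0.6],[1,0.98,-0.71,0,0,0,0],[1,0.98,-0.71,0,0,0,0],[1,0.98,-0.71,0,0,0,0],[1,0.98,-0.71,0,0,0,0],[1,0.98,-0.71,0,0,0,0]]' 20; python3 -m pendant '[[1,0.98,-0.71,0,0,0,0],[1,0.98,-0.71,0,0,0,0],[1,0.98,-0.71,0,0,0,0],[1,0.98,-0.71,0,0,0,0],[1,0.98,-0.71,0,0,0,0],[1,0.98,-0.71,0,0,0,0],[1,0.98,-0.71,0,0,0,0],[1,0.98,-0.71,0,0,0,0]]'; python3 - <<'E'
from h import *
print(get_state())
E
```

```text
t: 1.2
eef_pos: [0.1893, -0.371, 0.2499]
tcp_rot: [0.967, 0.255, 0.0, -0.0]
wrist_force: [0.2, 0.2, -0.4]
grip_width: 0.0
grip_force: 0.0
t: 2.2
eef_pos: [0.2899, -0.1509, 0.25]
tcp_rot: [0.967, 0.255, 0.0, 0.0]
wrist_force: [1.1, -1.1, -0.6]
grip_width: -0.0003
grip_force: 0.0
{'t': 2.2, 'qpos': array([-4.79997358e-01, -8.43328903e-02, -5.27699004e-01,  1.12728319e+00,
        2.40903093e-06,  2.14668993e+00]), 'dq': array([ 7.33336658e-01, -3.80477249e-02, -3.43486420e-02,  1.45036730e-03,
        9.63190946e-05,  7.25249554e-01]), 'tau': array([-3.86432424e+00, -2.04297960e+01,  2.47976983e+01,  2.08908264e-01,
       -1.70413294e-02, -6.07173499e-01]), 'eef_pos': array([ 0.28989466, -0.15092051,  0.24999029]), 'tcp_rot': array([9.67041705e-01, 2.54618020e-01, 5.52216276e-05, 4.85373609e-05]), 'wrist_force': array([ 1.05081676, -1.11723036, -0.61109398]), 'ft_torque': array([ 0.01164425, -0.00548067, -0.03261262]), 'grip_force': 0.0, 'grip_width': -0.0002915637822183978}
```

```bash
python3 -m pendant '[[1,0.84,0.53,0.2,0,0,0],[1,0.84,0.53,0.2,0,0,0],[1,0.84,0.53,0.2,0,0,0],[1,0.84,0.53,0.2,0,0,0],[1,0.84,0.53,0.2,0,0,0],[1,0.84,0.53,0.2,0,0,0],[1,0,0,0,0,0,0],[1,0,0,0,0,0,0]]'; python3 - <<'E'
from h import *
t=camera("top");s=camera("scene");w=camera("wrist");print(get_state()["wrist_force"])
p=get_state()["eef_pos"]+np.array([0,0,-.019]);print("fingertip in scene",proj(s,p),"top",proj(t,p))
a=cv2.resize(s["color"][95:195,190:310],(480,400),interpolation=cv2.INTER_CUBIC);b=cv2.resize(w["color"],(533,400))
t=cv2.resize(t["color"][110:250,180:320],(300,300),interpolation=cv2.INTER_CUBIC)
b=cv2.resize(w["color"],(320,240));r=np.zeros((400,800,3),np.uint8);r[:,:480]=a;r[:240,480:]=b
cv2.imwrite("pics/p1.png",r);cv2.imwrite("pics/w1.png",w["color"])
r2=np.zeros((300,300,3));cv2.imwrite("pics/tt.png",t)
E
```

```text
t: 3.2
eef_pos: [0.4375, -0.1588, 0.2198]
tcp_rot: [0.967, 0.255, -0.001, -0.0]
wrist_force: [0.5, -0.7, 0.7]
grip_width: -0.0003
grip_force: 0.0
[0.33959723 0.59939749 0.1904926 ]
fingertip in scene (np.float64(234.4911159749462), np.float64(153.0694821292899)) top (np.float64(277.9817543110469), np.float64(226.24141991064175))
```

View pics/p1.png

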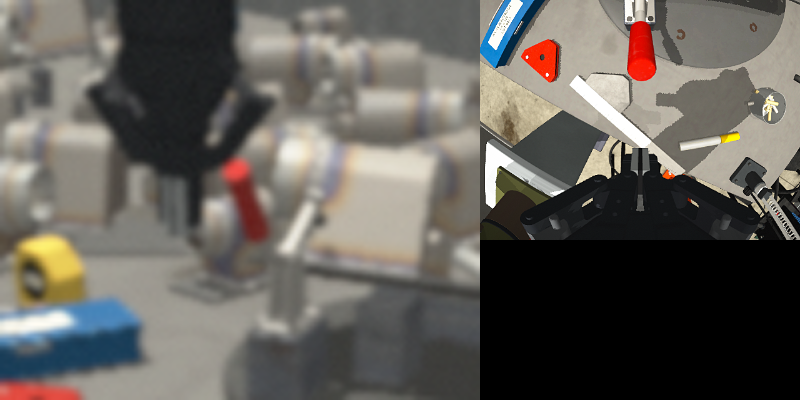

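Handle is dead ahead of the shut fingers in the wrist view (tip at (643,68), fingers at (640,150)). Approach it.

```bash
python3 -m pendant '[[1,0.6,0,0,0,0,0],[1,0.6,0,0,0,0,0],[1,0.5,0,0,0,0,0],[1,0.2,0,0,0,0,0],[1,0.1,0,0,0,0,0],[1,0,0,0,0,0,0]]';  python3 -m pendant '[[1,0.1,0,0,0,0,0],[1,0.05,0,0,0,0,0],[1,0,0,0,0,0,0]]'; python3 - <<'E'
from h import *
w=camera("wrist")["color"];im=w.astype(int);m=(im[...,2]>110)&(im[...,1]<70)&(im[...,0]<70)
y,x=np.nonzero(m&(np.arange(512)[None]>200)&(np.arange(512)[None]<330));print(x.min(),x.max(),y.min(),y.max())
cv2.imwrite("pics/w2.png",cv2.resize(w[0:260,160:360],(600,600)[:2] if 0 else (460,598),interpolation=cv2.INTER_CUBIC))
E
```

```text
t: 4.1
eef_pos: [0.482, -0.1343, 0.2199]
tcp_rot: [0.967, 0.255, -0.0, -0.0]
wrist_force: [1.3, 0.1, -0.4]
grip_width: -0.0003
grip_force: 0.0
t: 4.47
eef_pos: [0.4853, -0.1326, 0.22]
tcp_rot: [0.967, 0.255, 0.0, 0.0]
wrist_force: [-0.7, -1.4, 0.7]
grip_width: 0.0004
grip_force: 0.0
236 277 130 246
```

View pics/w2.png

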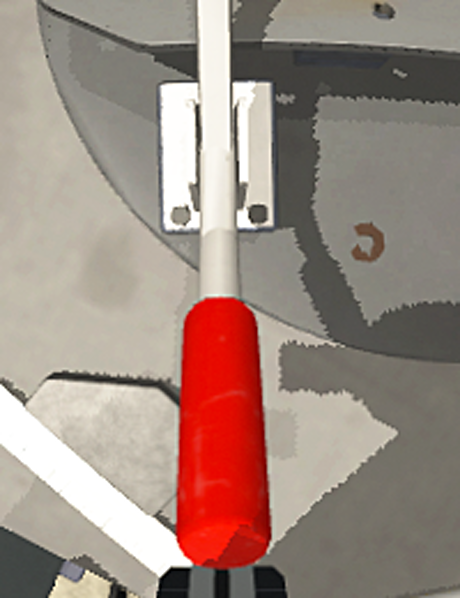

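The fingers sit right at the tip's outer rim, aligned with the clamp. Push along the arc.

```bash
python3 -m pendant '[[1,0.11,0,-0.1,0,0,0],[1,0.11,0,-0.1,0,0,0],[1,0.11,0,-0.09,0,0,0],[1,0.11,0,-0.09,0,0,0],[1,0.12,0,-0.09,0,0,0],[1,0.12,0,-0.09,0,0,0],[1,0.12,0,-0.08,0,0,0],[1,0.12,0,-0.08,0,0,0]]'; python3 -m pendant '[[1,0.13,0,-0.07,0,0,0],[1,0.13,0,-0.07,0,0,0],[1,0.13,0,-0.07,0,0,0],[1,0,0,0,0,0,0]]'; cat > red.py <<'E'
from h import *
w=camera("wrist")["color"];im=w.astype(int);m=(im[...,2]>110)&(im[...,1]<70)&(im[...,0]<70);m[:,:200]=0;m[:,330:]=0
y,x=np.nonzero(m);print("wrist red",x.min(),x.max(),y.min(),y.max())
t=camera("top")
C=lambda u,v:(190+u/4.267-.5,80+v/4.264-.5)
s=camera("scene");im=s["color"].astype(int);m=(im[...,2]>110)&(im[...,1]<70)&(im[...,0]<70);m[:,:225]=0;m[:,300:]=0;m[:130-15]=0;m[165:]=0
y,x=np.nonzero(m);k=y<y.min()+4;print("scene red",x.min(),x.max(),y.min(),y.max(),"top end x",x[k].mean())
E
python3 red.py
```

```text
t: 5.52
eef_pos: [0.5059, -0.1211, 0.2382]
tcp_rot: [0.967, 0.255, 0.0, 0.0]
wrist_force: [-2.6, -1.7, 1.0]
grip_width: -0.0002
grip_force: 1.2
t: 6.02
eef_pos: [0.5145, -0.1161, 0.2433]
tcp_rot: [0.967, 0.255, 0.0, -0.0]
wrist_force: [-0.5, -0.5, -0.8]
grip_width: -0.0
grip_force: 0.1
wrist red 235 275 158 251
scene red 254 258 134 147 top end x 256.125
```

```bash
python3 -m pendant '[[1,0.13,0,-0.06,0,0,0],[1,0.13,0,-0.055,0,0,0],[1,0.13,0,-0.05,0,0,0]]'; python3 -m pendant '[[1,0.06,0,-0.02,0,0,0],[1,0.06,0,-0.02,0,0,0]]'; python3 -m pendant '[[1,0.06,0,-0.02,0,0,0]]'; python3 red.py; python3 - <<'E'
from h import *
s=camera("scene");print(proj(s,(.544,-.097,.255)),proj(s,(.501,-.122,.225)))
E
```

```text
t: 6.55
eef_pos: [0.5224, -0.1114, 0.2476]
tcp_rot: [0.967, 0.255, -0.0, -0.0]
wrist_force: [-1.2, 0.3, 0.9]
grip_width: 0.0001
grip_force: 0.7
t: 6.8
eef_pos: [0.525, -0.1101, 0.2485]
tcp_rot: [0.967, 0.255, 0.0, 0.0]
wrist_force: [-0.7, -0.4, 0.6]
grip_width: -0.0001
grip_force: 0.7
t: 6.92
eef_pos: [0.5263, -0.1094, 0.2489]
tcp_rot: [0.967, 0.255, -0.0, 0.0]
wrist_force: [-1.5, -0.3, 0.5]
grip_width: 0.0001
grip_force: 0.6
wrist red 235 275 168 253
scene red 254 259 132 145 top end x 256.5833333333333
(np.float64(254.71617104671822), np.float64(122.29265164374178)) (np.float64(246.94587180440186), np.float64(137.18300069501015))
```

```bash
for i in 1; do :; done; python3 -m pendant '[[1,0.06,0,-0.02,0,0,0],[1,0.06,0,-0.02,0,0,0]]'|grep -E "eef|wrist"; python3 -m pendant '[[1,0.06,0,-0.02,0,0,0]]'|grep -E "eef|wrist"; python3 -m pendant '[[1,0.06,0,-0.015,0,0,0]]'|grep -E "eef|wrist"; python3 -m pendant '[[1,0,0,0,0,0,0]]'|grep -E "eef|wrist"; python3 red.py
```

```text
eef_pos: [0.528, -0.1082, 0.2496]
wrist_force: [-3.8, -2.3, -0.4]
eef_pos: [0.5283, -0.1073, 0.2497]
wrist_force: [-7.0, -0.6, -0.3]
eef_pos: [0.5285, -0.1063, 0.2497]
wrist_force: [-8.1, -0.7, -0.9]
eef_pos: [0.5285, -0.1061, 0.2496]
wrist_force: [-6.7, -0.3, -0.2]
wrist red 235 274 170 253
scene red 254 259 133 145 top end x 256.0
```

Force jumped from about 1.5 to 7 N at the geometric home: the stop is reached. Back off and verify.

```bash
python3 -m pendant '[[1,-0.3,0,0,0,0,0],[1,-0.7,0,0,0,0,0],[1,-0.8,0,0,0,0,0],[1,-0.8,0,0,0,0,0],[1,0,0,0,0,0,0]]'; python3 - <<'E'
from h import *
np.set_printoptions(precision=4,suppress=True)
t=camera("top");s=camera("scene");w=camera("wrist")
def red(c,b):
    im=c["color"].astype(int);m=(im[...,2]>100)&(im[...,1]<75)&(im[...,0]<75);y,x=np.nonzero(m[b[1]:b[3],b[0]:b[2]]);return np.c_[x+b[0],y+b[1]]
a=red(t,(250,180,285,212));b=red(s,(235,110,270,165))
for n,q in(("top",a),("scene",b)):
    k=q[:,1].argsort();print(n,len(q),q.min(0) if len(q) else 0,q.max(0) if len(q) else 0,q[k][:4].tolist(),q[k][-4:].tolist())
print("pred home",proj(t,(.544,-.097,.255)),proj(s,(.544,-.097,.255)))
r=np.hstack([cv2.resize(t["color"][90:220,190:340],(400,347),interpolation=cv2.INTER_CUBIC),cv2.resize(s["color"][100:200,225:340],(399,347),interpolation=cv2.INTER_CUBIC)])
cv2.imwrite("pics/p2.png",r)
E
```

```text
t: 8.52
eef_pos: [0.4732, -0.1393, 0.2511]
tcp_rot: [0.967, 0.254, 0.0, 0.0]
wrist_force: [0.3, -0.2, 0.6]
grip_width: 0.0003
grip_force: 0.0
top 29 [256 188] [261 193] [[257, 188], [258, 188], [259, 188], [260, 188]] [[260, 192], [257, 193], [258, 193], [259, 193]]
scene 108 [253 124] [259 145] [[254, 124], [255, 124], [256, 124], [257, 124]] [[259, 144], [256, 145], [257, 145], [258, 145]]
pred home (np.float64(259.4804799363038), np.float64(190.98569265983832)) (np.float64(254.71617104671822), np.float64(122.29265164374178))
```

View pics/p2.png

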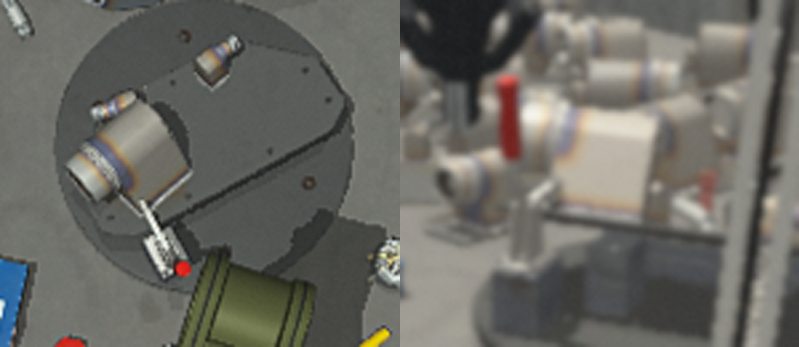

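Clamp home (handle upright, tip at scene (255,125), as predicted). Turntable is unmoved. Now go over and around to the far-left side of the stub, tool x turned to 43°.

```bash
python3 -m pendant '[[1,0,0,-1,0,0,-1],[1,0,0,-1,0,0,-1],[1,0,0,0,0,0,-0.25],[1,0.78,-0.86,0,0,0,0],[1,0.78,-0.86,0,0,0,0],[1,0.78,-0.86,0,0,0,0],[1,0.78,-0.86,0,0,0,0],[1,0.78,-0.86,0,0,0,0]]'|grep eef; python3 -m pendant '[[1,0.78,-0.86,0,0,0,0],[1,0.78,-0.86,0,0,0,0],[1,0.91,0.85,0,0,0,0],[1,0.91,0.85,0,0,0,0],[1,0.91,0.85,0,0,0,0],[1,0.91,0.85,0,0,0,0],[1,0.91,0.85,0,0,0,0],[1,0.91,0.85,0,0,0,0]]'|grep eef;python3 -m pendant '[[1,0.91,0.85,0,0,0,0],[1,0.91,0.85,0,0,0,0],[1,0,0,0,0,0,0],[1,0,0,0,0,0,0]]'; python3 - <<'E'
from h import *
t=camera("top");w=camera("wrist")
cv2.imwrite("pics/p3.png",np.hstack([cv2.resize(w["color"],(512,384)),cv2.resize(t["color"][90:230,190:295],(288,384),interpolation=cv2.INTER_CUBIC)]))
E
```

```text
eef_pos: [0.4726, 0.0079, 0.2996]
eef_pos: [0.6598, 0.065, 0.2991]
t: 11.18
eef_pos: [0.7205, 0.0648, 0.2994]
tcp_rot: [0.93, 0.367, -0.001, -0.0]
wrist_force: [0.7, -0.3, 0.0]
grip_width: 0.0
grip_force: 0.0
```

View pics/p3.png

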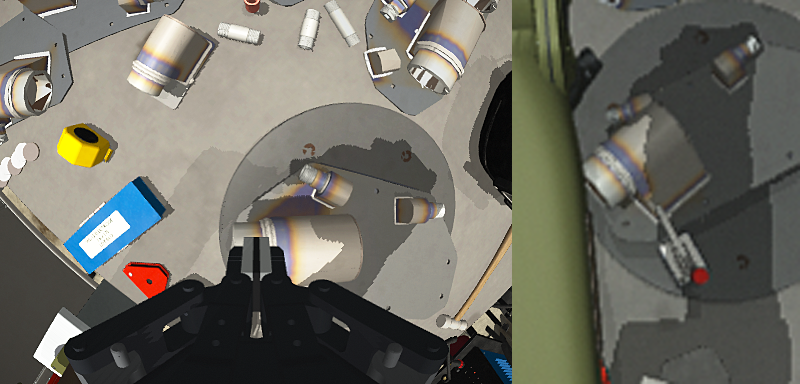

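Wrist view: pipe runs horizontally (parallel to tool y), stub's upper edge about (245,220), mouth end x≈235, weld bands at 255–290, the small boss at (305,175). Compute these in world to check clearance before descending.

```bash
cat > wr.py <<'E'
from h import *
from scipy.spatial.transform import Rotation as R
def wray(c,u,v):
    f=192/np.tan(np.radians(c["vertical_fov"]/2));P=np.array(c["pose"]);x,y=u-c["cx"],v-c["cy"];r=np.hypot(x,y);a=r/f
    d=np.array([np.sin(a)*x/r,np.sin(a)*y/r,np.cos(a)]);return P[:3,3],P[:3,:3]@d
def wpl(c,u,v,z):
    o,d=wray(c,u,v);return o+d*(z-o[2])/d[2]
E
python3 - <<'E'
from wr import *
np.set_printoptions(precision=4,suppress=True)
c=camera("wrist");st=get_state();Rt=R.from_quat(st["tcp_rot"]).as_matrix();p=st["eef_pos"]
print(c["vertical_fov"],c["cx"],c["cy"])
for n,u,v,z in[("stub edge mouth",237,220,.17),("stub edge weld",258,218,.17),("weld edge",275,215,.17),("housing far edge",345,215,.17),("boss end",305,172,.12),("boss base",330,208,.12),("arm finger",257,238,p[2]-.019)]:
    q=wpl(c,u,v,z);print(n,q,"tool",(Rt.T@(q-p))[:2]*1000)
E
```

```text
65.70646984690485 255.9601426807936 192.73597899198117
stub edge mouth [0.6859 0.056  0.17  ] tool [-31.0524 -17.0316]
stub edge weld [0.7009 0.043  0.17  ] tool [-28.984    2.6598]
weld edge [0.7139 0.0335 0.17  ] tool [-25.9816  18.4961]
housing far edge [ 0.7596 -0.0166  0.17  ] tool [-26.6889  86.2553]
boss end [0.7584 0.0275 0.12  ] tool [ 2.5601 53.2343]
boss base [ 0.7492 -0.0234  0.12  ] tool [-38.961   84.1818]
arm finger [0.7267 0.069  0.2822] tool [7.6116 1.275 ]
```

```bash
python3 -m pendant '[[1,0,-0.2,0.9,0,0,0],[1,0,0,1,0,0,0],[1,0,0,1,0,0,0],[1,0,0,1,0,0,0],[1,0,0,1,0,0,0],[1,0,0,0.65,0,0,0],[1,0,0,0,0,0,0]]'; python3 -m pendant '[[1,-0.2,0,0,0,0,0],[1,-0.2,0,0,0,0,0],[1,-0.2,0,0,0,0,0],[1,-0.1,0,0,0,0,0],[1,0,0,0,0,0,0]]'; python3 - <<'E'
from wr import *
c=camera("wrist");cv2.imwrite("pics/w4.png",c["color"])
E
```

```text
t: 12.2
eef_pos: [0.7164, 0.0682, 0.1611]
tcp_rot: [0.93, 0.367, -0.001, -0.0]
wrist_force: [-0.0, 0.9, 0.1]
grip_width: -0.0001
grip_force: 0.0
t: 12.82
eef_pos: [0.7048, 0.0561, 0.1622]
tcp_rot: [0.93, 0.366, 0.0, 0.0]
wrist_force: [-0.4, -0.0, 0.1]
grip_width: 0.0004
grip_force: 0.0
```

```bash
python3 -m pendant '[[1,-0.1,0,0,0,0,0],[1,-0.1,0,0,0,0,0],[1,-0.2,-0.14,0,0,0,-0.333],[1,-0.2,-0.14,0,0,0,-0.333],[1,-0.2,-0.14,0,0,0,-0.333],[1,-0.2,-0.14,0,0,0,-0.333],[1,-0.2,-0.14,0,0,0,-0.333],[1,-0.2,-0.14,0,0,0,-0.333]]'; python3 -m pendant '[[1,-0.2,-0.13,0,0,0,-0.333],[1,-0.2,-0.13,0,0,0,-0.333],[1,-0.2,-0.13,0,0,0,-0.333],[1,-0.2,-0.13,0,0,0,-0.333],[1,-0.2,-0.13,0,0,0,-0.333],[1,-0.2,-0.13,0,0,0,-0.333],[1,0,0,0,0,0,0],[1,0,0,0,0,0,0]]'; python3 - <<'E'
from wr import *
t=camera("top");c=camera("wrist");s=camera("scene")
cv2.imwrite("pics/p5.png",np.hstack([c["color"],cv2.resize(t["color"][90:230,190:295],(288,384),interpolation=cv2.INTER_CUBIC)]))
cv2.imwrite("pics/s5.png",s["color"])
E
```

```text
t: 13.88
eef_pos: [0.6653, 0.0446, 0.1622]
tcp_rot: [0.886, 0.463, 0.0, 0.0]
wrist_force: [2.5, 0.3, 0.2]
grip_width: -0.0
grip_force: 0.9
t: 14.88
eef_pos: [0.633, 0.0283, 0.1618]
tcp_rot: [0.834, 0.552, -0.001, -0.0]
wrist_force: [-0.3, -0.3, 0.2]
grip_width: -0.0003
grip_force: 0.0
```

View pics/p5.png

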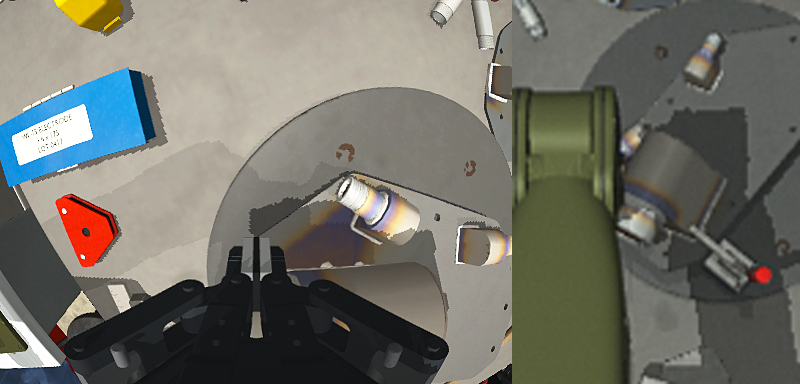

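Stub is being pushed cleanly; the pipe is now around 155° and the handle is still upright at (763,275). Measure the rotation by the red tip, front edge by line fit.

```bash
cat > ang.py <<'E'
from wr import *
A=np.array([.7273,-.12])
def tip(t):
    im=t["color"].astype(int);m=(im[...,2]>100)&(im[...,1]<75)&(im[...,0]<75);m[:, :240]=0;m[:,330:]=0;m[:150]=0;m[225:]=0
    n,l,st,ce=cv2.connectedComponentsWithStats(m.astype(np.uint8));k=[i for i in range(1,n) if 15<st[i,4]<60];return [(st[i,4],pl(t,*ce[i],.25)[:2]) for i in k]
if __name__=="__main__":
    t=camera("top");a0=pl(t,258.7,190.5,.25)[:2]-A;
    for n,q in tip(t):
        r=q-A;print(n,q,"r",np.hypot(*a0),np.hypot(*r),"turned",np.degrees(np.arctan2(r[1],r[0])-np.arctan2(a0[1],a0[0]))%360)
E
python3 ang.py; python3 - <<'E'
from wr import *
t=cv2.imread("pics/top0.png");im=cv2.GaussianBlur(cv2.cvtColor(t,cv2.COLOR_BGR2HSV),(3,3),0)
c=camera("top");g=cv2.GaussianBlur(cv2.cvtColor(t,cv2.COLOR_BGR2GRAY),(3,3),0)
L=cv2.createLineSegmentDetector().detect(g)[0][:,0]
for x1,y1,x2,y2 in L:
    if abs(x2-x1)>20 and abs(y2-y1)<4 and 232<y1<262:
        p,q=pl(c,x1,y1,0),pl(c,x2,y2,0);print(np.round([x1,y1,x2,y2],1),np.round([p[0],q[0]],4),np.degrees((q[0]-p[0])/(q[1]-p[1])))
E
```

```text
34 [ 0.54945562 -0.16307716] r 0.1832680010959834 0.1829870603063306 turned 21.56446168094334
[468.1 250.3 436.9 249.6] [0.3663 0.366 ] -0.15995161125828256
[436.9 246.3 480.6 247.7] [0.3781 0.3766] 0.5244083216147265
[504.3 260.9 479.3 257.4] [0.3312 0.3417] 6.629304583887763
```

```bash
python3 - <<'E'
from wr import *
np.set_printoptions(precision=4,suppress=True)
t=cv2.GaussianBlur(cv2.imread("pics/top0.png"),(5,5),0).astype(int);c=camera("top");d=t[...,2]-t[...,0]
P=[]
for u in list(range(10,205,5))+list(range(325,350,5)):
    col=d[225:275,u]
    k=np.nonzero(col>(np.median(d[225:235,u])+np.median(d[262:275,u]))/2)[0]
    if len(k) and k[0]>5: P.append([u,225+k[0],*pl(c,u,225+k[0],0)[:2]])
P=np.array(P);l=cv2.fitLine(P[:,2:].astype(np.float32),cv2.DIST_HUBER,0,.01,.01).ravel();print(l,"edge tilt deg",np.degrees(np.arctan(l[0]/l[1])));print(P[::3])
E
```

```text
[ 0.0001 -1.      0.3489  0.4229] edge tilt deg -0.0033989295
[[ 10.     244.       0.3508   0.7851]
 [ 25.     245.       0.3485   0.7317]
 [ 40.     245.       0.3497   0.6784]
 [ 75.     232.       0.3989   0.5561]
 [ 95.     246.       0.3507   0.4825]
 [110.     247.       0.3484   0.4289]
 [135.     247.       0.3504   0.3397]
 [150.     247.       0.3517   0.2862]
 [165.     248.       0.3493   0.2325]
 [185.     244.       0.3653   0.1614]
 [330.     263.       0.3094  -0.3604]
 [345.     253.       0.3463  -0.414 ]]
```

The edge is square to x, so the target is heading 180°. Push about 20° more.

```bash
python3 -m pendant '[[1,-0.2,-0.13,0,0,0,-0.333],[1,-0.2,-0.13,0,0,0,-0.333],[1,-0.2,-0.13,0,0,0,-0.333],[1,-0.2,-0.13,0,0,0,-0.333],[1,-0.2,-0.13,0,0,0,-0.333],[1,-0.2,-0.13,0,0,0,-0.333],[1,-0.2,-0.13,0,0,0,-0.333],[1,-0.2,-0.13,0,0,0,-0.333]]'; python3 -m pendant '[[1,-0.15,-0.1,0,0,0,-0.25],[1,-0.1,-0.07,0,0,0,-0.167],[1,-0.05,-0.03,0,0,0,-0.08],[1,0,0,0,0,0,0],[1,0,0,0,0,0,0]]'; python3 ang.py
```

```text
t: 16.18
eef_pos: [0.5978, -0.0017, 0.162]
tcp_rot: [0.749, 0.663, 0.001, -0.001]
wrist_force: [-0.1, 3.4, -0.3]
grip_width: 0.0004
grip_force: 1.4
t: 16.8
eef_pos: [0.592, -0.0096, 0.1619]
tcp_rot: [0.732, 0.682, -0.0, -0.0]
wrist_force: [-0.9, 3.1, -0.1]
grip_width: -0.0001
grip_force: 1.2
31 [ 0.57033743 -0.2149051 ] r 0.1832680010959834 0.18342362360927786 turned 39.10724897223224
```

```bash
python3 -m pendant '[[1,0.4,0,0,0,0,0],[1,0.6,0,-0.5,0,0,0],[1,0,0,-1,0,0,0],[1,0,0,-1,0,0,0],[1,0,0,-1,0,0,0],[1,0,0,-1,0,0,0],[1,0,0,-1,0,0,0],[1,0,0,-1,0,0,0]]' |grep eef; python3 -m pendant '[[1,-1,0.1,-1,0,0,0],[1,-1,0.1,0,0,0,0],[1,-1,0.1,0,0,0,0],[1,-1,0.1,0,0,0,0],[1,-1,0.1,0,0,0,0],[1,-1,0.1,0,0,0,0],[1,0,0,0,0,0,0],[1,0,0,0,0,0,0]]'; python3 - <<'E'
from wr import *
np.set_printoptions(precision=4,suppress=True)
c=camera("wrist");cv2.imwrite("pics/w6.png",c["color"]);print(np.array(c["pose"]))
# rectified orthographic-ish map: plane z=.195, 1 px = .4 mm, up=+x world
xs=np.arange(.72,.52,-.0004);ys=np.arange(.06,-.22,-.0004)
X,Y=np.meshgrid(xs,ys,indexing="ij");P=np.array(c["pose"]);f=192/np.tan(np.radians(c["vertical_fov"]/2))
q=(np.stack([X,Y,np.full_like(X,.17)],-1)-P[:3,3])@P[:3,:3];r=np.hypot(q[...,0],q[...,1]);a=np.arctan2(r,q[...,2])
m=cv2.remap(c["color"],(c["cx"]+f*a*q[...,0]/r).astype(np.float32),(c["cy"]+f*a*q[...,1]/r).astype(np.float32),cv2.INTER_CUBIC)
cv2.imwrite("pics/o6.png",m);print(m.shape)
E
python3 ang.py
```

```text
eef_pos: [0.5943, 0.016, 0.3266]
t: 18.85
eef_pos: [0.5985, -0.1346, 0.3501]
tcp_rot: [0.731, 0.682, 0.0, 0.0]
wrist_force: [0.4, 0.4, 0.2]
grip_width: -0.0002
grip_force: 0.0
[[ 0.9975 -0.0674 -0.0207  0.6044]
 [-0.0705 -0.9462 -0.3159 -0.0542]
 [ 0.0017  0.3165 -0.9486  0.4747]
 [ 0.      0.      0.      1.    ]]
(500, 700, 3)
```

View pics/o6.png

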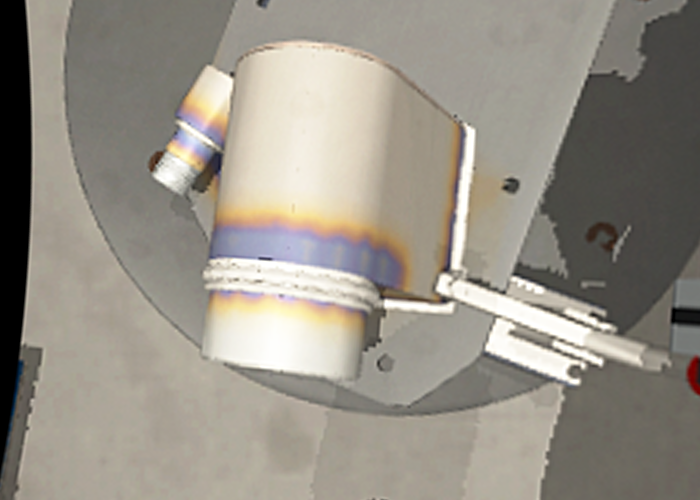

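Ortho view (0.4 mm/px, up=+x, left=+y): pipe points down, slightly left; weld ring runs from (205,272) to (380,297), mouth rim from (203,358) to (360,382), so heading is about 171–172°. Refine numerically.

```bash
python3 - <<'E'
from wr import *
np.set_printoptions(precision=2,suppress=True)
m=cv2.imread("pics/o6.png");g=cv2.GaussianBlur(cv2.cvtColor(m,cv2.COLOR_BGR2GRAY),(3,3),0)
for x1,y1,x2,y2 in cv2.createLineSegmentDetector().detect(g)[0][:,0]:
    if np.hypot(x2-x1,y2-y1)>30 and 190<min(x1,x2) and max(x1,x2)<480 and max(y1,y2)<400 : 
        a=np.degrees(np.arctan2(y2-y1,x2-x1))%180;print(np.array([x1,y1,x2,y2]),a)
E
```

```text
[293.09 262.31 230.59 257.3 ] 4.5803375
[454.34 222.1  449.86 270.67] 95.2694
[454.08 304.53 385.44 299.27] 4.3747253
[466.02 132.85 455.57 211.7 ] 97.54801
[226.8  362.38 277.97 370.34] 8.843585
[225.15 140.4  218.25 193.14] 97.44842
[194.12 134.21 220.2  152.48] 35.00532
[460.31 266.98 475.75 129.25] 96.39538
[225.79 126.9  232.45  80.35] 98.138306
[386.72 307.4  450.74 313.14] 5.1191683
[280.34 370.38 328.19 376.34] 7.095163
[340.78  43.77 295.47  39.88] 4.9105988
[205.81 287.64 263.09 291.17] 3.528199
[363.37 275.61 293.28 262.29] 10.761658
[265.62 290.68 347.88 304.58] 9.589443
[294.57  40.47 255.57  43.76] 175.17195
[342.85 290.14 373.03 300.89] 19.611847
[370.9   51.97 337.25  44.03] 13.281754
[260.98 384.94 222.26 364.89] 27.373322
[193.98 211.43 208.49 239.18] 62.404552
[403.29  79.12 375.6   61.23] 32.862915
[210.45 240.61 214.19 201.86] 95.52434
[235.72   0.19 212.15  62.45] 110.73047
[213.92 291.62 206.75 338.68] 98.667305
[443.71 262.91 459.2  123.24] 96.328835
[396.93  68.26 451.17 115.  ] 40.752167
[203.71 131.86 224.24 101.38] 123.9732
[236.54  83.08 231.88 117.96] 97.60841
[359.49 344.65 361.8  311.96] 94.03818
```

Estimates average around 173.3°. Go back beside the stub and push about 6.7° more.

```bash
python3 -m pendant '[[1,1,-0.1,0,0,0,0],[1,1,-0.1,0,0,0,0],[1,1,-0.1,0,0,0,0],[1,1,-0.1,0,0,0,0],[1,1,-0.1,0,0,0,0],[1,1,-0.1,0,0,0,0],[1,0.2,0,0.8,0,0,0],[1,0,0,0.7,0,0,0]]' |grep eef; python3 -m pendant '[[1,0,0,1,0,0,0],[1,0,0,1,0,0,0],[1,0,0,1,0,0,0],[1,0,0,1,0,0,0],[1,0,0,1,0,0,0],[1,0,0,1,0,0,0],[1,0,0,0,0,0,0]]'|grep eef; python3 -m pendant '[[1,-0.4,0,0,0,0,0],[1,-0.4,0,0,0,0,0],[1,-0.2,0,0,0,0,0],[1,-0.15,0,0,0,0,0],[1,0,0,0,0,0,0]]'; python3 ang.py
```

```text
eef_pos: [0.5941, 0.0221, 0.3119]
eef_pos: [0.5923, 0.021, 0.1603]
t: 21.45
eef_pos: [0.5922, -0.0088, 0.1622]
tcp_rot: [0.732, 0.681, 0.0, 0.0]
wrist_force: [0.4, 0.3, 0.5]
grip_width: -0.0
grip_force: 0.0
31 [ 0.57033743 -0.2149051 ] r 0.1832680010959834 0.18342362360927786 turned 39.10724897223224
```

```bash
python3 -m pendant '[[1,-0.1,-0.06,0,0,0,-0.167],[1,-0.17,-0.1,0,0,0,-0.26],[1,-0.17,-0.1,0,0,0,-0.26],[1,-0.14,-0.08,0,0,0,-0.23],[1,-0.1,-0.06,0,0,0,-0.16],[1,0,0,0,0,0,0],[1,0,0,0,0,0,0]]'; python3 ang.py
```

```text
t: 22.38
eef_pos: [0.582, -0.0257, 0.162]
tcp_rot: [0.692, 0.722, -0.0, 0.001]
wrist_force: [-0.1, -0.3, 0.2]
grip_width: 0.0
grip_force: 0.2
32 [ 0.58247808 -0.23246596] r 0.1832680010959834 0.18336297813788793 turned 45.780849157060345
```

```bash
python3 -m pendant '[[1,0.4,0,0,0,0,0],[1,0.6,0,-0.5,0,0,0],[1,0,0,-1,0,0,0],[1,0,0,-1,0,0,0],[1,0,0,-1,0,0,0],[1,0,0,-1,0,0,0],[1,0,0,-1,0,0,0],[1,0,0,-1,0,0,0]]' |grep eef; python3 -m pendant '[[1,-1,0.1,-1,0,0,0],[1,-1,0.1,0,0,0,0],[1,-1,0.1,0,0,0,0],[1,-1,0.1,0,0,0,0],[1,-1,0.1,0,0,0,0],[1,-1,0.1,0,0,0,0],[1,0,0,0,0,0,0],[1,0,0,0,0,0,0]]'|grep eef; cat > orth.py <<'E'
from wr import *
import sys
np.set_printoptions(precision=1,suppress=True)
c=camera("wrist");print(np.array(c["pose"])[:3,3])
xs=np.arange(.72,.52,-.0004);ys=np.arange(.06,-.22,-.0004)
X,Y=np.meshgrid(xs,ys,indexing="ij");P=np.array(c["pose"]);f=192/np.tan(np.radians(c["vertical_fov"]/2))
q=(np.stack([X,Y,np.full_like(X,.17)],-1)-P[:3,3])@P[:3,:3];r=np.hypot(q[...,0],q[...,1]);a=np.arctan2(r,q[...,2])
m=cv2.remap(c["color"],(c["cx"]+f*a*q[...,0]/r).astype(np.float32),(c["cy"]+f*a*q[...,1]/r).astype(np.float32),cv2.INTER_CUBIC)
cv2.imwrite(sys.argv[1],m)
g=cv2.GaussianBlur(cv2.cvtColor(m,cv2.COLOR_BGR2GRAY),(3,3),0)
for x1,y1,x2,y2 in cv2.createLineSegmentDetector().detect(g)[0][:,0]:
    a=np.degrees(np.arctan2(y2-y1,x2-x1))%180
    if np.hypot(x2-x1,y2-y1)>30 and 170<min(x1,x2) and max(x1,x2)<480 and max(y1,y2)<430 and min(a,abs(a-90),180-a)<20: print(np.array([x1,y1,x2,y2]),a)
E
python3 orth.py pics/o7.png
```

```text
eef_pos: [0.5807, 0.0009, 0.3265]
eef_pos: [0.6021, -0.1483, 0.3501]
[ 0.6 -0.1  0.5]
[330.6 278.5 241.8 283.3] 176.85315
[255.7 384.1 324.5 388.9] 3.9862247
[244.1 149.4 246.1 104.3] 92.49536
[245.9 168.  243.4 208.1] 93.56671
[340.7  56.  293.1  59.7] 175.46234
[324.3 387.8 386.9 390.5] 2.4448316
[243.  314.4 283.2 311. ] 175.15349
[400.7 285.3 338.  279.6] 5.2214966
[276.6 304.9 243.1 309.4] 172.27942
[366.7 313.2 408.5 318.8] 7.600794
[311.9 311.1 365.7 314. ] 2.9905663
[388.1 419.6 324.4 409.1] 9.337204
[406.9 313.2 375.7 306.4] 12.348328
[383.1 309.3 330.8 305. ] 4.7282104
[241.7 268.1 240.6 230.6] 88.364
[324.4 408.1 287.5 396.3] 17.751678
[410.9 299.2 377.9 295.4] 6.5032806
[429.4 420.5 388.2 418.6] 2.6024933
[315.6 316.3 284.3 317.2] 178.34367
[243.9   5.2 222.8  88.4] 104.202934
[245.4 209.3 246.  239.4] 88.8702
[251.7 318.  248.8 353.5] 94.702126
[250.3 103.1 249.9 135.6] 90.698586
[475.8 263.1 475.8 124.4] 89.96362
[385.9 394.7 431.8 408.4] 16.679842
[368.1 393.8 333.1 394.4] 179.06766
```

Now ortho: flange at 90.0°, ring ends slope 0.7–1.5°, so pipe heading is about 179°: square. Weld top at about (0.603,-0.0705,0.195). Move above it, then descend to 17 mm clearance.

```bash
python3 -m pendant '[[1,0.8,0.04,0,0,0,0],[1,0.8,0.04,0,0,0,0],[1,0.8,0.04,0,0,0,0],[1,0.71,0.05,0,0,0,0],[1,0,0,0.9,0,0,0],[1,0,0,0.9,0,0,0],[1,0,0,0.6,0,0,0],[1,0,0,0,0,0,0]]'; python3 - <<'E'
from wr import *
t=camera("top");w=camera("wrist");s=camera("scene");cv2.imwrite("pics/o8.png",w["color"])
for z in(.195,):print("weld in scene",proj(s,(.603,-.0705,z)),"top",proj(t,(.603,-.0705,z)))
g=cv2.cvtColor(w["color"],cv2.COLOR_BGR2HSV)
p=get_state()["eef_pos"]
P=np.array(w["pose"]);f=192/np.tan(np.radians(w["vertical_fov"]/2))
for q in((.603,-.0705,.195),(.603,-.10,.175),(p[0],p[1],p[2]-.019)):
    d=P[:3,:3].T@(np.array(q)-P[:3,3]);r=np.hypot(d[0],d[1]);a=np.arctan2(r,d[2]);print(q,w["cx"]+f*a*d[0]/r,w["cy"]+f*a*d[1]/r)
a=cv2.resize(w["color"][150:340,150:370],(440,380),interpolation=cv2.INTER_CUBIC)
b=cv2.resize(s["color"][90:185,225:315],(360,380),interpolation=cv2.INTER_CUBIC)
cv2.imwrite("pics/p8.png",np.hstack([a,b]))
E
```

```text
t: 25.48
eef_pos: [0.6021, -0.0706, 0.2882]
tcp_rot: [0.692, 0.722, -0.001, -0.001]
wrist_force: [-0.6, -0.8, -0.3]
grip_width: 0.0001
grip_force: 0.0
weld in scene (np.float64(266.1357518450792), np.float64(138.27034068710884)) top (np.float64(251.26950883915885), np.float64(173.69482803179332))
(0.603, -0.0705, 0.195) 256.0243405020199 201.5038003364317
(0.603, -0.1, 0.175) 254.61243438055683 225.02808891542705
(np.float64(0.603373887512165), np.float64(-0.07116831431290079), np.float64(0.2713791457970476)) 256.6413385426726 250.5969935820766
```

```bash
python3 - <<'E'
from wr import *
for n,c0 in(("o6",285),("o7",326)):
    m=cv2.imread(f"pics/{n}.png")[:,c0-8:c0+8].mean(1);print(n,[(i,*m[i].astype(int)) for i in range(250,330,4)])
E
python3 -m pendant '[[1,0,0,0.6,0,0,0],[1,0,0,0.6,0,0,0],[1,0,0,0.5,0,0,0],[1,0,0,0.4,0,0,0],[1,0,0,0.26,0,0,0],[1,0,0,0,0,0,0]]'; python3 ang.py
```

```text
o6 [(250, np.int64(213), np.int64(185), np.int64(182)), (254, np.int64(213), np.int64(182), np.int64(182)), (258, np.int64(208), np.int64(173), np.int64(175)), (262, np.int64(231), np.int64(228), np.int64(231)), (266, np.int64(253), np.int64(254), np.int64(254)), (270, np.int64(239), np.int64(244), np.int64(247)), (274, np.int64(228), np.int64(238), np.int64(242)), (278, np.int64(249), np.int64(252), np.int64(254)), (282, np.int64(233), np.int64(241), np.int64(243)), (286, np.int64(227), np.int64(235), np.int64(239)), (290, np.int64(240), np.int64(248), np.int64(251)), (294, np.int64(218), np.int64(216), np.int64(220)), (298, np.int64(228), np.int64(200), np.int64(221)), (302, np.int64(207), np.int64(220), np.int64(245)), (306, np.int64(190), np.int64(236), np.int64(252)), (310, np.int64(193), np.int64(246), np.int64(254)), (314, np.int64(206), np.int64(249), np.int64(254)), (318, np.int64(229), np.int64(250), np.int64(254)), (322, np.int64(238), np.int64(251), np.int64(253)), (326, np.int64(243), np.int64(252), np.int64(253))]
o7 [(250, np.int64(207), np.int64(169), np.int64(182)), 
[... 527 characters left out ...]
p.int64(237), np.int64(244), np.int64(248)), (298, np.int64(241), np.int64(247), np.int64(250)), (302, np.int64(222), np.int64(233), np.int64(236)), (306, np.int64(229), np.int64(238), np.int64(242)), (310, np.int64(238), np.int64(248), np.int64(249)), (314, np.int64(225), np.int64(194), np.int64(206)), (318, np.int64(221), np.int64(210), np.int64(237)), (322, np.int64(192), np.int64(226), np.int64(249)), (326, np.int64(187), np.int64(240), np.int64(253))]
t: 26.38
eef_pos: [0.6026, -0.0715, 0.2299]
tcp_rot: [0.692, 0.722, -0.0, -0.0]
wrist_force: [-0.1, 0.2, 0.6]
grip_width: 0.0002
grip_force: 0.0
32 [ 0.58267322 -0.2325587 ] r 0.1832680010959834 0.18326583476643116 turned 45.84116825363651
```

Weld bead spans rows 280–312, so x≈0.602: the fingertips are over it with about 16 mm clearance. Hold over 2 s, verify and hand in.

```bash
for k in 1 2 3; do python3 -m pendant '[[1,0,0,0,0,0,0],[1,0,0,0,0,0,0],[1,0,0,0,0,0,0],[1,0,0,0,0,0,0],[1,0,0,0,0,0,0],[1,0,0,0,0,0,0],[1,0,0,0,0,0,0],[1,0,0,0,0,0,0]]'|grep -E "t:|eef|wrist"; done; python3 ang.py; python3 -c "
from plant import *
print(job_done())"
```

```text
t: 27.42
eef_pos: [0.6029, -0.0715, 0.2305]
tcp_rot: [0.692, 0.722, -0.0, -0.0]
wrist_force: [-0.5, 0.3, 0.2]
t: 28.42
eef_pos: [0.6029, -0.0715, 0.2305]
tcp_rot: [0.692, 0.722, -0.0, -0.0]
wrist_force: [-1.1, 0.1, -0.1]
t: 29.42
eef_pos: [0.6029, -0.0715, 0.2305]
tcp_rot: [0.692, 0.722, -0.0, -0.0]
wrist_force: [0.1, -0.7, -0.3]
32 [ 0.58267322 -0.2325587 ] r 0.1832680010959834 0.18326583476643116 turned 45.84116825363651
the job is handed in; nothing more can be done
None
```

I handed the job in at about 29 s: the clamp is home, the pipe is square to the front edge to within about 1–2°, and the fingertips held for 3 s about 16 mm above the weld top without touching it; the verdict was not shown, and I took no last picture of the loose things, though no move went near them.

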